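# Lock the stitching clamp's pivot pin with its spring cotter

## Task

The stitching clamp's pivot pin has been drawn part-way out of its bracket: push it fully home by its head, then take the spring cotter from the slot in the tool rack and push its straight leg down through the pin's cross hole until the bow snaps over the pin, and let go. Feel for the hole with the leg and do not force the cotter against the pin; leave the other things on the bench where they are.

Things in the scene. Friction and masses are not known exactly. Their poses are not given: they have to be found in the camera images.
- clamp: Fixed steel bracket of a stitching clamp, its wooden arm folded flat to +x (to x = 210 mm, up to 124 mm high). Origin on the bench midway between two upright cheeks, each 56 mm (x) by 12 mm (y), tops at z = 106 mm, outer faces at y = +41 and -41 mm; foot plate 130 x 130 x 12 mm. The pivot pin's axis runs along y at x = 0, z = 90 mm.
- pin: Steel pivot pin, 22 mm diameter, level, slides along its y with about 6 N friction, cannot turn. Origin on its axis, 8 mm outside the cheek when home; z up, +y to the plain end (16 mm past the cross hole). Drawn out 26 to 40 mm to clamp -y at the start, the hole in or close to the cheek; fully home (hard stop, head on the cheek) the origin is at clamp y = +49, z = 90 mm.
- hole_zone (a point): Same point as the pin's origin. The vertical cross hole (through, 8 mm wide across the pin, 7 mm along it) was drilled by hand: its centre lies somewhere between 3 and 19 mm from here towards the pin's +y (0 in x), different each time, so it must be felt for or seen. The cotter must never press on the pin with 35 N or more.
- pin_head (a point): Centre of the outer face of the pin's round head (34 mm diameter, 8 mm thick), 98 mm from the pin's origin along its -y; push here towards the pin's +y.
- cotter: Spring cotter (R-shaped hair pin), 5 mm steel wire, 83 mm tall, 67 g, hanging upright in the rack. Origin at the square-cut tip of the straight leg, which runs up z to 46 mm at x = y = 0. Oval finger loop above it: x -5 to +17, y -5 to +5, z 41 to 83 mm. Seated, the pin's axis lies at about z = 28 mm; the loop's underside stops on the pin at z = 30. Either side may face the robot.
- cotter_grip (a point): Grip point in the finger loop, at x = 6, y = 0, z = 68 mm of the cotter; take it across its 10 mm thickness (the cotter's y).
- cotter_bow (a joint): Opening of the bow, the sprung wire on the leg's +x side that curves round the pin's outside (z 14 to 42 mm of the cotter; flared lower end at x = 15, z = 5). rad: 0 = shut, about 0.1 as it passes the pin. The push to snap it over is about 4 to 10 N, felt from about 25 mm before the seat, then it falls away.
- rack: Low fixed wooden tool rack, 70 mm (x) by 236 mm (y), top at 60 mm, origin under its centre. The cotter hangs by its loop in a vertical 8 mm wide slot along x at y = 0 (floor at 8 mm). Awl handles stand at y about +100 and -100 mm, up to 145 mm high.
- spool_small: Wooden spool, 36 mm diameter, 45 mm tall; bystander. Origin under its centre.
- jar: Amber glass jar, 68 mm diameter, 85 mm tall; bystander. Origin under its centre.
- mallet: Hammer lying on the bench; bystander.
Mind the look-alikes: they are no part of the job. What is shaped like the cotter but orange is not meant.

How it is judged (in metres and radians):
On the way, in this order (a step that is already met when the one before it is completed fails the run):
1. the pivot pin is fully home (its origin within 2.5 mm of its seat along the clamp's y) (y of pin in the frame of clamp above 0.0465 m), for 0.2 s.
2. the cotter's leg is through the cross hole and the bow has snapped over the pin (z of cotter in the frame of pin below -0.0235 m and x of cotter in the frame of pin between -0.006 and 0.006 m and y of cotter in the frame of pin between 0 and 0.0225 m and value of joint cotter_bow below 0.05 rad), for 0.2 s.
At the end, for the whole second after the job is handed in: The pin is home within 2.5 mm; the cotter stands upright within 0.25 rad with its leg through the cross hole, its tip at least 23.5 mm below the pin's axis, within 6 mm of it sideways and 0 to 22.5 mm from the pin's origin along the pin, the bow shut to under 0.05 rad, at rest and released (all of step 2 and y of pin in the frame of clamp above 0.0465 m and angle between cotter's own z axis and vertical below 0.25 rad and linear speed of cotter below 0.02 m/s); the robot touches nothing.
It fails at once if the cotter is forced against the pin with more than 35 N (contact force between cotter and pin above 35 N).
It fails at once if the small spool, the jar or the hammer is moved more than 30 mm (distance of any of spool_small, jar, mallet from where it was at the start of the episode above 0.03 m).
It also fails if it takes over 72 s, if anything falls off the work surface, if the arm or the gripper's body presses on something with over 40 N, if the wrist force passes 120 N, or if a joint passes its speed limit or range.

## Robot

A 6-joint arm with a two-finger parallel gripper is mounted at the origin on the work surface. World frame = base frame: x ahead of the robot, y to its left, z up, the work surface at z = 0. Lengths are in mm, angles in rad, forces in N, time in s.
With the tool pointing down it reaches from about 350 to 975 mm from the base axis. Payload 7.1 kg.
Tool frame: the origin (TCP) lies at the very end of the fingers, on their centre line; the grasp point (between the pads) lies tcp_to_grasp behind it (tcp_to_grasp is the distance from the TCP to the grasp point, in mm); z points along the fingers, x is the direction in which the jaws open and shut, and the axes are right-handed (so a half turn about z gives the same grasp; the last joint's range is limited). The gripper opens to 88 mm and grips with 3 to 60 N. Pads are 20 mm wide; open, the fingers measure 115 mm over their backs; the gripper's body (75 mm by 178 mm) begins 61 mm behind the grasp point.
Start: joints at [1.321, 0.423, 1.63, -0, 1.089, -0.019], TCP at [142.941, 608.418, 222.675] pointing down, gripper open.
Joint ranges: [-3, 3], [-0.9, 2.11], [0.09, 2.58], [-1.31, 4.45], [0.11, 2.69], [-2.54, 2.54]. Speed limits (rad/s): [2.39, 2.39, 3.01, 3.14, 3.14, 3.14].

## Interface

Orientations are given as a rotation vector (axis times angle).
In Python, from workcell import get_obs, get_image, close_job, recognise, mark_of, tcp_to_grasp gives the robot as it stands. The module is installed in compiled form; this text tells all that it offers.
- The arm moves only by the tool move_arm, never from a script. Its argument "motion" is a list of rows, each a list of 7 numbers: the shift along the world's x, y, z in mm, then the turn, a rotation vector about the world's x, y, z in rad, then the finger opening in mm, from 0 to 87.8. A call has 1 to 5 rows; each row is the pose to reach, as a shift and turn from the pose commanded when the call began; what a row does not reach only later rows make up. A row lasts 1/12 s, in which the tool goes at most 41.7 mm and 7.16 degrees, less where a joint would pass 70% of its speed; a pose out of reach is approached as far as the arm can. A call with a gripper value outside its range is refused whole. The fingers move at their own pace and stop on an object; the grip force is fixed at half the most. Time passes only in rows, so rows that repeat a pose let the fingers close. It gives the time, the measured TCP pose, the force and the opening at its end, in the units of the state.
- get_obs(): the state, without advancing time (a new reading comes with each control period).
- get_image(name): name is "side" or "top"; returns a dict with "color" (384x512x3 uint8, red, green, blue), "mtx" (3x3 intrinsics, pixels), "k1" (the pictures are not rectified: a ray, as slopes to the right and down, at radius r is drawn at 1 + k1 r^2 times it, then the intrinsics apply), "camera_from_world" (4x4, takes a point from world to camera coordinates). Camera axes: x right, y up, looking along -z (the intrinsics and any distortion apply to the point x, -y, -z); pixel columns grow to the right and rows downward; lengths in mm; the calibration is good to about 2 mm. A picture is of the moment at which its call begins. There is no depth.
- close_job(): hands the job in, once; it reports no verdict.
Trained networks look in a picture, given as the dict that the camera call returned (one of the last four; its "shot" number tells which), for a name from the list of things; names that differ only in an ending like _2 or _b are one class to them, and where a whole thing is asked for, a point or a joint stands for the part that bears it (a point fixed in the world has none). Each returns a list of dicts, best first, with "p" (0 to 1); they miss things now and then, are a little off and sometimes report something else, mostly with a low value. They report only what shows in the picture. A call takes as long as a camera call. They do not tell look-alikes from the thing itself.
- recognise(picture, label): "bbox" ([centre column, centre row, width, height] in pixels, round what is visible of it).
- mark_of(picture, label): "location" ([row, column] in pixels: a listed point, or the origin of a listed thing).
The state is a dict: "t": time; "qpos": joint angles; "qvel": joint speeds; "joint_torque": joint torques, N m; "ee_pos": TCP position; "orientation": TCP orientation; "ft_force": force on the tool from outside, world axes, zero at the start; "moment": the same for the moment, N m; "width": finger opening in mm.
Only numpy, scipy, OpenCV 4.12 (cv2) and the standard library are available. Lean on these libraries where they do the work, as an engineer would, in place of code of your own. Each camera call takes 0.05 s, during which the arm holds its last target. There are 200 camera calls.

## Working session

There is one attempt and no reset: what is moved stays moved. The work goes in short steps, Python scripts to look and compute and a tool call to move; the robot and the scene stay as the last step left them, time stands still between calls to the robot, and variables do not carry over. Pictures are saved under pics/ and viewed, about 8 in all and at most 12, crops included, and the job is handed in when it is done.

Besides the shell and the picture viewer there is one more tool, called as name(argument=value, ...), one argument or row to a line, values as JSON. move_arm: Moves the arm, as the interface text tells. Its arguments: {"type":"object","properties":{"motion":{"type":"array"}},"required":["motion"]}

```bash
mkdir -p pics
cat > h.py <<'E'
import numpy as np, cv2
from workcell import *
def ray(im,u,v):
    K=im["mtx"];x=(u-K[0,2])/K[0,0];y=(v-K[1,2])/K[1,1]
    rd=np.hypot(x,y);r=rd
    for _ in range(20): r=rd/(1+im["k1"]*r*r)
    s=r/rd if rd>0 else 1
    T=np.array(im["camera_from_world"]);d=T[:3,:3].T@np.array([x*s,-y*s,-1.]);o=-T[:3,:3].T@T[:3,3]
    return o,d
def onz(im,u,v,z):
    o,d=ray(im,u,v);return o+d*(z-o[2])/d[2]
def proj(im,p):
    T=np.array(im["camera_from_world"]);c=T[:3,:3]@np.array(p,float)+T[:3,3];x,y=c[0]/-c[2],-c[1]/-c[2]
    f=1+im["k1"]*(x*x+y*y);K=im["mtx"];return np.array([K[0,0]*x*f+K[0,2],K[1,1]*y*f+K[1,2]])
def tri(a,ua,b,ub):
    o1,d1=ray(a,*ua);o2,d2=ray(b,*ub);d1=d1/np.linalg.norm(d1);d2=d2/np.linalg.norm(d2)
    s=np.linalg.lstsq(np.c_[d1,-d2],o2-o1,rcond=None)[0];p,q=o1+s[0]*d1,o2+s[1]*d2
    return (p+q)/2,np.linalg.norm(p-q)
E
cat > look.py <<'E'
from h import *
import sys
a=get_image("side");b=get_image("top");n=sys.argv[1]
for i,m in ((a,"side"),(b,"top")):
    cv2.imwrite(f"pics/{n}_{m}.png",cv2.resize(i["color"][:,:,::-1],(800,600),interpolation=cv2.INTER_CUBIC))
    o=ray(i,256,192);print(m,"cam",o[0].round(),o[1].round(2))
Z=dict(clamp=0,pin=90,hole_zone=90,pin_head=90,cotter=None,cotter_grip=None,rack=0,spool_small=0,jar=0,mallet=10)
for l in Z:
    for i,m in ((a,"side"),(b,"top")):
        for r in mark_of(i,l)[:3]:
            v,u=r["location"];print(l,m,round(r["p"],2),[round(u),round(v)],onz(i,u,v,Z[l] or 80).round(0) )
E
python3 look.py a; python3 -c "
from workcell import *
print(tcp_to_grasp if not callable(tcp_to_grasp) else tcp_to_grasp(), get_obs())"
```

```text
side cam [290. 617. 649.] [ 0.29 -0.74 -0.61]
top cam [473. -59. 917.] [ 0.08  0.02 -1.  ]
clamp side 0.97 [275, 208] [500. -36.  80.]
clamp top 0.91 [284, 198] [ 528. -114.   80.]
pin side 0.49 [270, 185] [ 538. -107.   90.]
pin top 0.76 [285, 192] [ 540. -116.   90.]
hole_zone side 0.58 [271, 180] [ 546. -129.   90.]
hole_zone top 0.75 [286, 192] [ 541. -118.   90.]
hole_zone top 0.39 [139, 206] [517. 236.  90.]
pin_head side 0.58 [294, 169] [ 505. -203.   90.]
pin_head top 0.55 [326, 201] [ 516. -210.   90.]
cotter side 0.81 [260, 368] [389. 345.  80.]
cotter side 0.64 [125, 324] [636. 359.  80.]
cotter side 0.63 [293, 167] [ 514. -224.   80.]
cotter top 0.69 [128, 251] [410. 266.  80.]
cotter top 0.66 [141, 204] [523. 233.  80.]
cotter top 0.63 [114, 146] [669. 304.  80.]
cotter_grip side 0.85 [135, 348] [592. 390.  80.]
cotter_grip side 0.74 [263, 335] [406. 289.  80.]
cotter_grip side 0.63 [209, 292] [534. 243.  80.]
cotter_grip top 0.71 [105, 171] [607. 326.  80.]
cotter_grip top 0.58 [147, 248] [416. 218.  80.]
cotter_grip top 0.42 [138, 198] [539. 241.  80.]
rack side 0.85 [
[... 419 characters left out ...]
, 223] [ 458. -390.   10.]
18.700000000000003 {'t': 1.1, 'qpos': array([ 1.32100739e+00,  4.23134577e-01,  1.62990949e+00, -2.90360639e-05,
        1.08859225e+00, -1.90157367e-02]), 'qvel': array([ 0.001052  , -0.00175898,  0.00058703,  0.00213502, -0.00173025,
       -0.00297907]), 'joint_torque': array([-1.07369582e-03, -5.44595361e+01, -2.74048787e+01,  6.44029048e-02,
        1.69915706e-02,  5.26089082e-06]), 'ee_pos': array([142.94309693, 608.41088087, 222.64971966]), 'orientation': array([ 2.46237592e+00,  1.95090093e+00, -3.00682695e-05]), 'ft_force': array([-0.19568561,  0.01993636, -0.17736677]), 'moment': array([ 0.01052916,  0.0069626 , -0.01692648]), 'width': 87.78922576725694}
```

View pics/a_side.png

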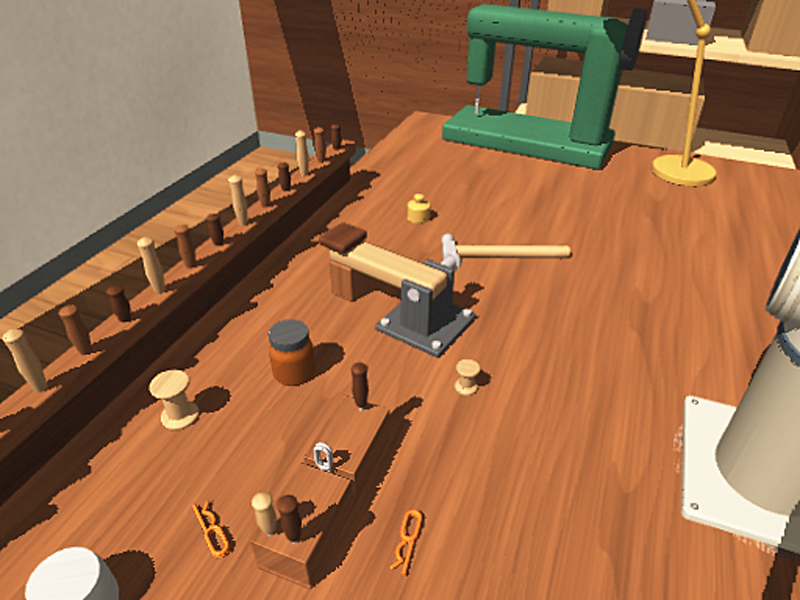

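View pics/a_top.png

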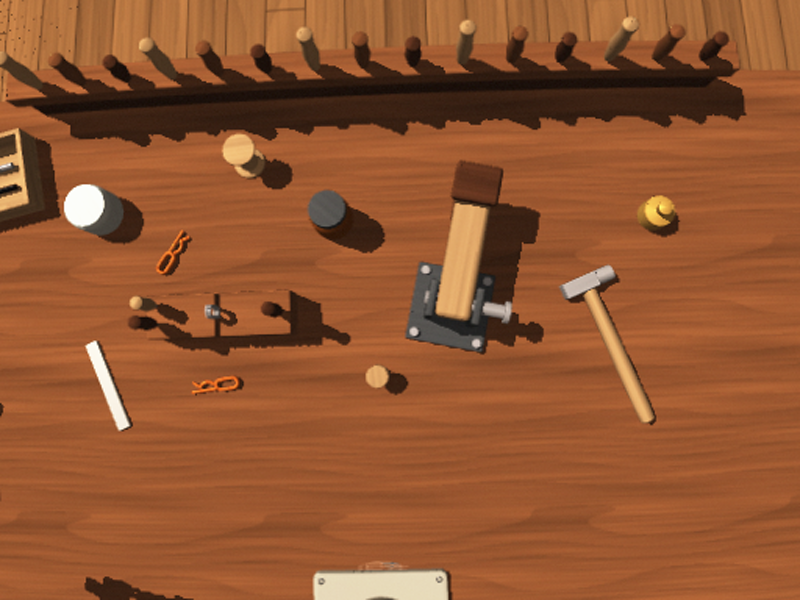

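```bash
cat > crop.py <<'E'
import sys,cv2,numpy as np
# args: out, then file,x,y (top-left in 512 px),w
def main():
    tiles=[]
    for s in sys.argv[2:]:
        f,x,y,w=s.split(",");x,y,w=int(x),int(y),int(w);h=w*3//4
        im=cv2.imread(f"pics/{f}.png");im=cv2.resize(im,(512,384),interpolation=cv2.INTER_AREA) if im.shape[1]==800 else im
        t=cv2.resize(im[y:y+h,x:x+w],(400,300),interpolation=cv2.INTER_CUBIC)
        for k in range(0,w,10): cv2.putText(t,str(x+k),(int(k*400/w),10),0,.3,(0,255,255));cv2.line(t,(int(k*400/w),12),(int(k*400/w),16),(0,255,255))
        for k in range(0,h,10): cv2.putText(t,str(y+k),(0,int(k*400/w)+3),0,.3,(0,255,255));cv2.line(t,(20,int(k*400/w)),(24,int(k*400/w)),(0,255,255))
        tiles.append(t)
    if len(tiles)%2: tiles.append(np.zeros_like(tiles[0]))
    cv2.imwrite(f"pics/{sys.argv[1]}.png",np.vstack([np.hstack(tiles[i:i+2]) for i in range(0,len(tiles),2)]))
main()
E
sed -i 's/    cv2.imwrite.*/    cv2.imwrite(f"pics\/{n}_{m}.png",i["color"][:,:,::-1])/' look.py; sed -i 's/Z\[l\] or 80/80 if Z[l] is None else Z[l]/' look.py
python3 look.py b >/dev/null; python3 crop.py c1 b_top,254,150,90 b_top,110,175,60 b_side,230,140,90 b_side,185,270,48
```

```text
(no output)
```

View pics/c1.png

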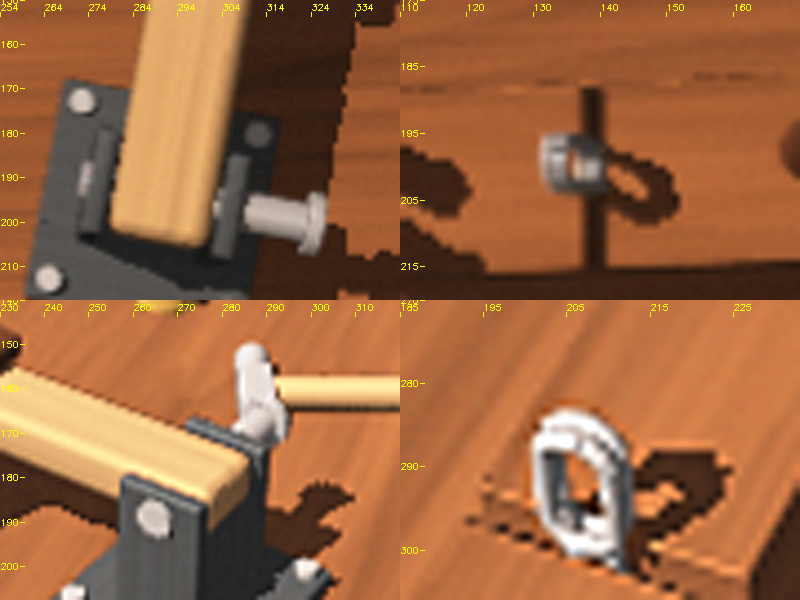

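```bash
cat > m.py <<'E'
from h import *
a=get_image("side");b=get_image("top")
B=[onz(b,*p,15)[:2] for p in ((272.2,172.9),(312,179.9),(264.8,212.5),(304.6,219.5))]
B=np.array(B);print(B.round(1),"centre",B.mean(0).round(1))
x=(B[0]+B[1]-B[2]-B[3]);y=(B[0]+B[2]-B[1]-B[3]);print("yaw x",np.degrees(np.arctan2(x[1],x[0])),"y",np.degrees(np.arctan2(-y[0],y[1])),[np.linalg.norm(x)/2,np.linalg.norm(y)/2])
print("head top@90",onz(b,327,200,90).round(1),"side plain end",onz(a,264.5,188.5,90).round(1))
print("slot ends@60",onz(b,137.9,188,60).round(1),onz(b,139,215.5,60).round(1))
print("loop top/bottom side/top tri", tri(a,(206.5,284.),b,(133,199.5)))
for z in(60,65,85,100): print(z,onz(a,206.5,284,z).round(1),onz(a,206.5,292,z).round(1),onz(b,133,199.5,z).round(1),onz(b,139,199.5,z).round(1))
E
python3 m.py
```

```text
[[ 597.8  -88.9]
 [ 576.4 -191. ]
 [ 496.   -66.6]
 [ 475.1 -167.8]] centre [ 536.3 -128.6]
yaw x -12.620415528510463 y -11.743120438037016 [np.float64(104.08660281987359), np.float64(103.83182793310331)]
head top@90 [ 519.2 -213.3   90. ] side plain end [547.5 -87.4  90. ]
slot ends@60 [564.6 248.4  60. ] [495.9 245.7  60. ]
loop top/bottom side/top tri (array([533.94468755, 245.02725038, 103.79421413]), np.float64(2.1215183678621496))
60 [554.7 215.4  60. ] [545.5 232.7  60. ] [536.2 261.   60. ] [535.7 245.6  60. ]
65 [552.4 218.8  65. ] [543.4 235.9  65. ] [535.8 259.1  65. ] [535.4 243.8  65. ]
85 [543.5 232.4  85. ] [534.7 249.   85. ] [534.3 251.6  85. ] [533.9 236.7  85. ]
100 [536.7 242.7 100. ] [528.2 258.8 100. ] [533.2 246.  100. ] [532.8 231.4 100. ]
```

move_arm(
  motion=[
    [30,-26,0,0,0,0.017,0],
    [60,-52,0,0,0,0.017,0],
    [90,-78,0,0,0,0.017,0],
    [120,-104,0,0,0,0.017,0],
    [150,-130,0,0,0,0.017,0],
  ],
)

```text
t: 2.72
ee_pos: [294.0, 477.2, 222.8]
orientation: [-2.445, -1.972, -0.0]
ft_force: [0.1, 0.2, 0.5]
width: 57.8
```

move_arm(
  motion=[
    [30,-28,0,0,0,0,0],
    [60,-56,0,0,0,0,0],
    [90,-84,0,0,0,0,0],
    [120,-112,0,0,0,0,0],
    [150,-140,0,0,0,0,0],
  ],
)

```text
t: 3.13
ee_pos: [444.2, 336.9, 222.9]
orientation: [-2.446, -1.972, -0.001]
ft_force: [0.7, 0.7, 0.3]
width: 24.9
```

move_arm(
  motion=[
    [5,-40,0,0,0,0,0],
    [10,-80,0,0,0,0,0],
    [15,-120,0,0,0,0,0],
    [20,-160,0,0,0,0,0],
    [25,-200,0,0,0,0,0],
  ],
)

```text
t: 3.55
ee_pos: [467.9, 136.6, 222.8]
orientation: [2.445, 1.972, 0.001]
ft_force: [0.7, 0.7, -0.3]
width: 0.3
```

move_arm(
  motion=[
    [5,-40,0,0,0,0,0],
    [10,-80,0,0,0,0,0],
    [15,-120,0,0,0,0,0],
    [20,-160,0,0,0,0,0],
    [25,-200,0,0,0,0,0],
  ],
)

```text
t: 3.97
ee_pos: [492.9, -63.6, 223.0]
orientation: [2.445, 1.971, 0.001]
ft_force: [0.2, 0.8, 0.4]
width: 0.6
```

move_arm(
  motion=[
    [5,-40,0,0,0,0,0],
    [10,-80,0,0,0,0,0],
    [15,-120,0,0,0,0,0],
    [18,-150,0,0,0,0,0],
    [19,-179,0,0,0,0,0],
  ],
)

```text
t: 4.38
ee_pos: [512.1, -243.0, 222.8]
orientation: [2.446, 1.97, 0.0]
ft_force: [-0.3, 0.3, 0.4]
width: 0.1
```

move_arm(
  motion=[
    [0,0,-40,0,0,0,0],
    [0,0,-75,0,0,0,0],
    [0,0,-105,0,0,0,0],
    [0,0,-130,0,0,0,0],
    [0,0,-143,0,0,0,0],
  ],
)

```text
t: 4.8
ee_pos: [510.2, -240.0, 76.6]
orientation: [-2.443, -1.969, 0.003]
ft_force: [-0.1, 0.0, -0.0]
width: 0.5
```

```bash
python3 look.py d >/dev/null; python3 crop.py c2 d_top,254,150,110 d_side,230,120,110
```

```text
(no output)
```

View pics/c2.png

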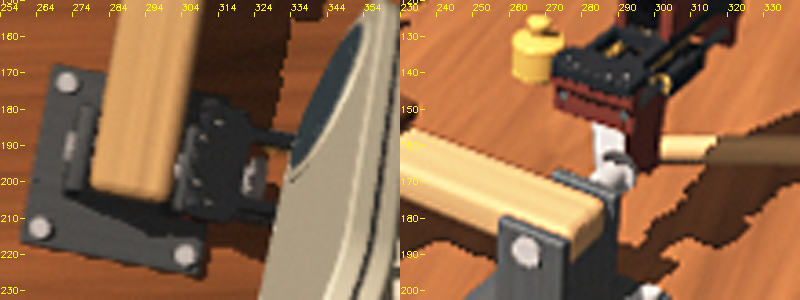

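move_arm(
  motion=[
    [1.3,6,0,0,0,0,0],
    [2.5,12,0,0,0,0,0],
    [3.4,16,0,0,0,0,0],
    [4.2,20,0,0,0,0,0],
    [5,24,0,0,0,0,0],
  ],
)

```text
t: 6.32
ee_pos: [517.0, -216.6, 79.7]
orientation: [2.444, 1.973, -0.001]
ft_force: [-1.1, -7.1, -0.3]
width: 0.4
```

move_arm(
  motion=[
    [0.8,4,0,0,0,0,0],
    [1.7,8,0,0,0,0,0],
    [2.5,12,0,0,0,0,0],
    [3.0,14,0,0,0,0,0],
    [3.4,16,0,0,0,0,0],
  ],
)

```text
t: 6.73
ee_pos: [520.4, -201.1, 79.7]
orientation: [2.444, 1.972, -0.001]
ft_force: [-1.5, -6.6, -1.6]
width: 0.7
```

move_arm(
  motion=[
    [0.4,2,0,0,0,0,0],
    [0.8,4,0,0,0,0,0],
    [1.2,6,0,0,0,0,0],
    [1.6,7.5,0,0,0,0,0],
    [1.8,8.5,0,0,0,0,0],
  ],
)

```text
t: 7.15
ee_pos: [522.3, -192.6, 79.7]
orientation: [2.444, 1.972, -0.001]
ft_force: [-0.4, -5.4, -1.3]
width: 0.5
```

move_arm(
  motion=[
    [0.2,1,0,0,0,0,0],
    [0.4,2,0,0,0,0,0],
    [0.6,2.6,0,0,0,0,0],
    [0.6,3,0,0,0,0,0],
    [0.6,3,0,0,0,0,0],
  ],
)

```text
t: 7.57
ee_pos: [522.9, -189.6, 79.7]
orientation: [2.444, 1.972, -0.001]
ft_force: [0.2, -5.8, -1.8]
width: 0.4
```

move_arm(
  motion=[
    [0.1,0.7,0,0,0,0,0],
    [0.3,1.4,0,0,0,0,0],
    [0.3,1.4,0,0,0,0,0],
  ],
)

```text
t: 7.82
ee_pos: [523.2, -188.3, 79.7]
orientation: [2.444, 1.972, -0.001]
ft_force: [-0.6, -4.7, -1.5]
width: 0.6
```

move_arm(
  motion=[
    [0.1,0.7,0,0,0,0,0],
    [0.3,1.4,0,0,0,0,0],
    [0.3,1.4,0,0,0,0,0],
  ],
)

```text
t: 8.07
ee_pos: [523.6, -186.9, 79.7]
orientation: [2.444, 1.972, -0.001]
ft_force: [-0.9, -6.3, -2.4]
width: 0.9
```

move_arm(
  motion=[
    [0.1,0.7,0,0,0,0,0],
    [0.3,1.4,0,0,0,0,0],
    [0.5,2.1,0,0,0,0,0],
  ],
)

```text
t: 8.32
ee_pos: [523.9, -185.5, 79.7]
orientation: [2.443, 1.972, -0.002]
ft_force: [-3.6, -14.2, -1.3]
width: 0.2
```

move_arm(
  motion=[
    [-4,-20,0,0,0,0,0],
    [-4,-20,40,0,0,0,0],
    [-4,-20,80,0,0,0,0],
    [-4,-20,115,0,0,0,0],
    [-4,-10,145,0,0,0,40],
  ],
)

```text
t: 8.73
ee_pos: [520.4, -195.0, 227.1]
orientation: [2.445, 1.969, 0.001]
ft_force: [1.2, 0.9, -0.4]
width: 4.3
```

move_arm(
  motion=[
    [0,40,0,0,0,0,40],
    [0,80,0,0,0,0,40],
    [0,120,0,0,0,0,40],
    [0,160,0,0,0,0,40],
    [0,200,0,0,0,0,40],
  ],
)

```text
t: 9.15
ee_pos: [519.4, 7.9, 225.0]
orientation: [2.446, 1.971, 0.001]
ft_force: [0.5, 0.5, 0.9]
width: 36.7
```

move_arm(
  motion=[
    [0,40,0,0,0,0.1,40],
    [4,80,0,0,0,0.2,40],
    [8,120,0,0,0,0.25,40],
    [12,160,0,0,0,0.25,40],
    [14,200,0,0,0,0.25,40],
  ],
)

```text
t: 9.57
ee_pos: [533.6, 208.3, 224.9]
orientation: [2.18, 2.262, 0.001]
ft_force: [0.3, -0.3, -0.4]
width: 40.0
```

```bash
cat > look2.py <<'E'
from h import *
import sys
n=sys.argv[1]
for m in ("side","top"): cv2.imwrite(f"pics/{n}_{m}.png",get_image(m)["color"][:,:,::-1])
E
python3 look2.py e; python3 crop.py c3 e_top,254,160,80 e_side,245,165,48 e_top,110,170,80 e_side,170,230,90
```

```text
(no output)
```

View pics/c3.png

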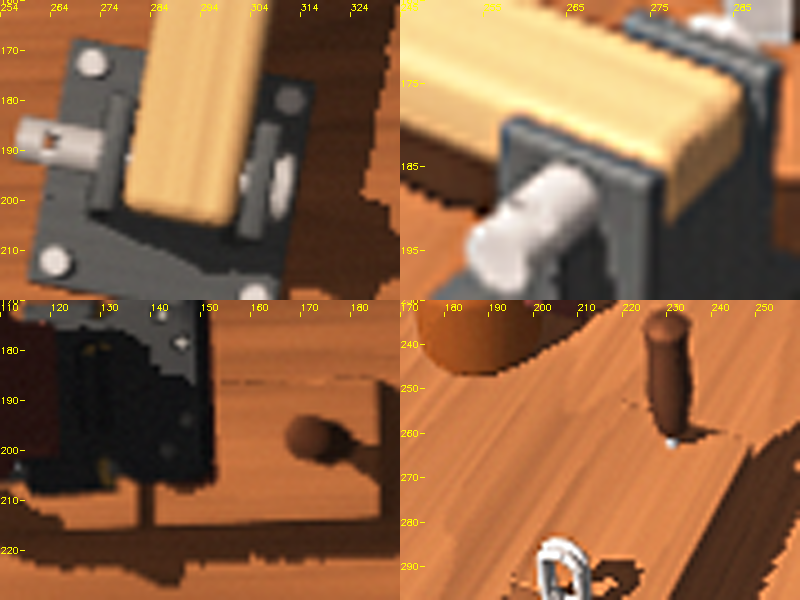

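```bash
cat > m2.py <<'E'
from h import *
a=get_image("side");b=get_image("top")
e=np.array([.211,.977]);ex=np.array([.977,-.211]);c=np.array([536.3,-128.6])
def s(n,p): d=p[:2]-c; print(n,p.round(1),"clamp x,y",(d@ex).round(1),(d@e).round(1))
s("hole top",onz(b,263.8,188.4,100)); s("hole side",onz(a,259.1,190.4,101))
s("end top",onz(b,257.8,187,95)); s("end side",onz(a,255.8,196,90))
s("cheekL top outer",onz(b,254+93/5,160+150/5,106))
s("headface top",onz(b,254+296/5,160+185/5,95))
E
python3 m2.py
```

```text
hole top [550.2 -65.3 100. ] clamp x,y 0.2 64.8
hole side [551.9 -61.1 101. ] clamp x,y 1.0 69.2
end top [554.4 -51.3  95. ] clamp x,y 1.4 79.3
end side [556.3 -50.3  90. ] clamp x,y 3.0 80.7
cheekL top outer [545.3 -85.5 106. ] clamp x,y -0.3 44.0
headface top [ 526.9 -180.4   95. ] clamp x,y 1.8 -52.6
```

move_arm(
  motion=[
    [0,37,0,0,0,0,40],
    [0,37,-38,0,0,0,40],
    [0,37,-76,0,0,0,40],
    [0,37,-96,0,0,0,40],
    [0,37,-105,0,0,0,40],
  ],
)

```text
t: 10.18
ee_pos: [531.6, 240.6, 116.4]
orientation: [-2.181, -2.258, 0.009]
ft_force: [-0.3, -0.4, -0.3]
width: 40.0
```

```bash
python3 look2.py f; python3 crop.py c4 f_top,110,170,60 f_side,180,260,60
```

```text
(no output)
```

View pics/c4.png

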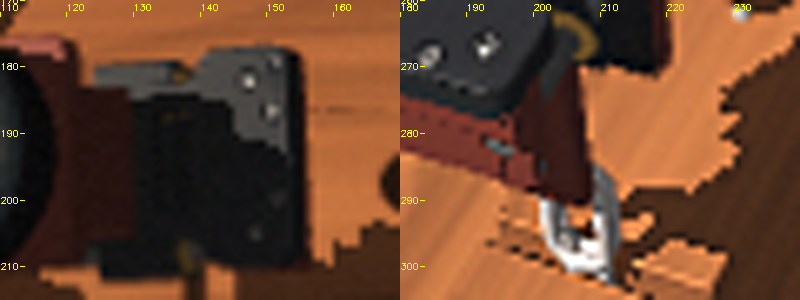

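move_arm(
  motion=[
    [0,0,-20,0,0,0,40],
    [0,0,-36,0,0,0,40],
    [0,0,-47,0,0,0,40],
    [0,0,-47,0,0,0,40],
  ],
)

```text
t: 10.62
ee_pos: [533.6, 242.1, 72.2]
orientation: [-2.181, -2.26, 0.002]
ft_force: [-1.3, 0.4, -0.2]
width: 40.1
```

move_arm(
  motion=[
    [0,0,0,0,0,0,8],
    [0,0,0,0,0,0,8],
    [0,0,0,0,0,0,8],
    [0,0,0,0,0,0,8],
    [0,0,0,0,0,0,8],
  ],
)

```text
t: 11.03
ee_pos: [534.3, 243.2, 73.5]
orientation: [2.181, 2.261, 0.002]
ft_force: [-0.2, 8.5, -1.0]
width: 10.5
```

move_arm(
  motion=[
    [0,1,0,0,0,0,0],
    [0,2,0,0,0,0,0],
    [0,2,0,0,0,0,0],
  ],
)

```text
t: 11.28
ee_pos: [534.1, 244.9, 73.1]
orientation: [2.18, 2.261, 0.0]
ft_force: [-0.9, -0.9, 2.8]
width: 9.5
```

move_arm(
  motion=[
    [0,0,20,0,0,0,0],
    [0,0,50,0,0,0,0],
    [0,0,85,0,0,0,0],
    [0,0,115,0,0,0,0],
    [0,0,137,0,0,0,0],
  ],
)

```text
t: 11.7
ee_pos: [534.3, 245.0, 212.3]
orientation: [2.18, 2.261, 0.003]
ft_force: [0.1, 0.4, -0.1]
width: 9.8
```

move_arm(
  motion=[
    [4,-40,0,0,0,-0.1,0],
    [8,-80,0,0,0,-0.2,0],
    [10,-120,0,0,0,-0.25,0],
    [12,-160,0,0,0,-0.25,0],
    [14,-190,0,0,0,-0.25,0],
  ],
)

```text
t: 12.12
ee_pos: [547.2, 52.2, 209.6]
orientation: [2.446, 1.971, -0.001]
ft_force: [0.4, -0.6, -0.6]
width: 9.8
```

```bash
python3 - <<'E'
from h import *
for _ in range(3): a=get_image("side")
b=get_image("top");o=get_obs();print(o["ee_pos"],o["ft_force"])
for i,n in((a,"side"),(b,"top")):
    cv2.imwrite(f"pics/g_{n}.png",i["color"][:,:,::-1])
    print(n,proj(i,o["ee_pos"]),proj(i,o["ee_pos"]-np.array([0,0,50])),[(r["p"],r["location"]) for r in mark_of(i,"cotter")[:3]])
E
python3 crop.py c5 g_side,195,170,80 g_top,180,160,80
```

```text
[547.63272614  54.1516322  209.54005102] [ 0.91972331 -0.05937521 -0.01674045]
side [240.94649574 179.89665951] [241.4081624  199.02357467] [(0.84, [367.7, 257.0]), (0.81, [326.1, 126.7]), (0.49, [204.0, 242.8])]
top [205.46562656 186.3958612 ] [209.15696374 188.67547002] []
```

View pics/c5.png

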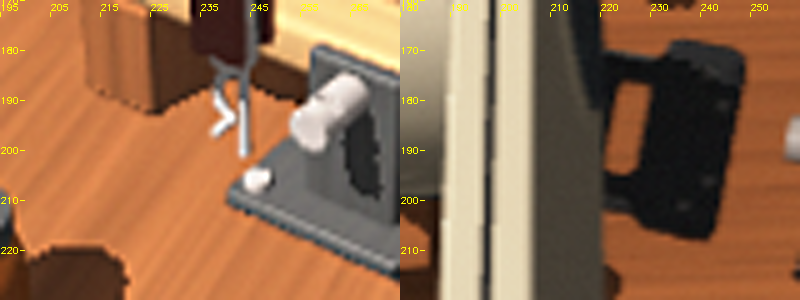

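Run:
```python
from h import *
a=get_image("side");p=get_obs()["ee_pos"];e=np.array([.211,.977,0]);ex=np.array([.977,-.211,0])
for uv in((243.7,201.3),(243.7,190)):
    o,d=ray(a,*uv);t=((p-o)@e)/(d@e);q=o+t*d-p;print(p,"tip rel TCP clamp x,z",q@ex,q[2])
```

```text
[547.69891107  55.88368314 209.54797699] tip rel TCP clamp x,z -6.896297952901279 -51.836576943180404
[547.69891107  55.88368314 209.54797699] tip rel TCP clamp x,z -7.460659714341473 -21.558076606968285
```

move_arm(
  motion=[
    [2,-40,0,0,0,0,0],
    [4,-75,-10,0,0,0,0],
    [7,-105,-20,0,0,0,0],
    [9.4,-121.3,-30,0,0,0,0],
    [9.4,-121.3,-40,0,0,0,0],
  ],
)

```text
t: 12.88
ee_pos: [558.0, -68.0, 169.3]
orientation: [2.446, 1.97, 0.001]
ft_force: [-0.2, -0.2, 0.2]
width: 9.5
```

move_arm(
  motion=[
    [0,0,-5,0,0,0,0],
    [0,0,-9,0,0,0,0],
    [0,0,-9,0,0,0,0],
    [0,0,-9,0,0,0,0],
  ],
)

```text
t: 13.22
ee_pos: [557.2, -65.1, 160.7]
orientation: [-2.444, -1.974, 0.0]
ft_force: [0.1, 0.0, -0.6]
width: 10.0
```

```bash
python3 look2.py i; python3 -c "
from h import *
o=get_obs();print(o['ee_pos'],o['ft_force'],o['t'])"; python3 crop.py c6 i_side,230,160,60 i_top,230,160,60
```

```text
[557.57134648 -65.55348835 161.17253788] [-0.18058793 -0.27376421  0.51792212] 13.3167
```

View pics/c6.png

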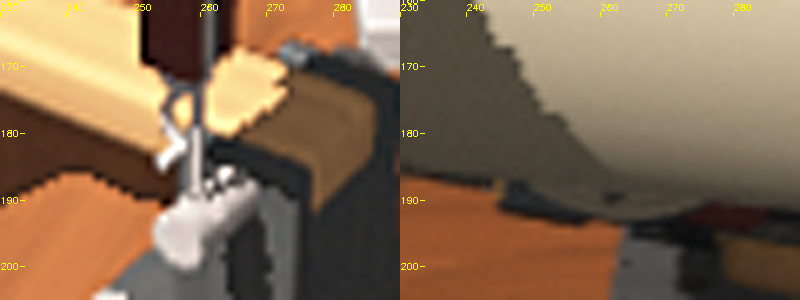

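Run:
```python
from h import *
a=get_image("side");p=get_obs()["ee_pos"];e=np.array([.211,.977,0]);ex=np.array([.977,-.211,0])
for dz in (-40,-46,-52,-60): print(dz,proj(a,p-6.8*ex+[0,0,dz]))
print("holes",proj(a,(550.2,-65.3,101)),proj(a,(551.9,-61.1,101)))
c=a["color"][170:205,245:275];cv2.imwrite("pics/j.png",cv2.resize(c[:,:,::-1],(720,840),interpolation=cv2.INTER_NEAREST)[:600])
```

```text
-40 [260.02300702 183.1014402 ]
-46 [259.99371007 185.0904773 ]
-52 [259.96464705 187.06342937]
-60 [259.92625571 189.66932673]
holes [260.36947228 189.61376584] [259.10507962 190.402823  ]
```

View pics/j.png

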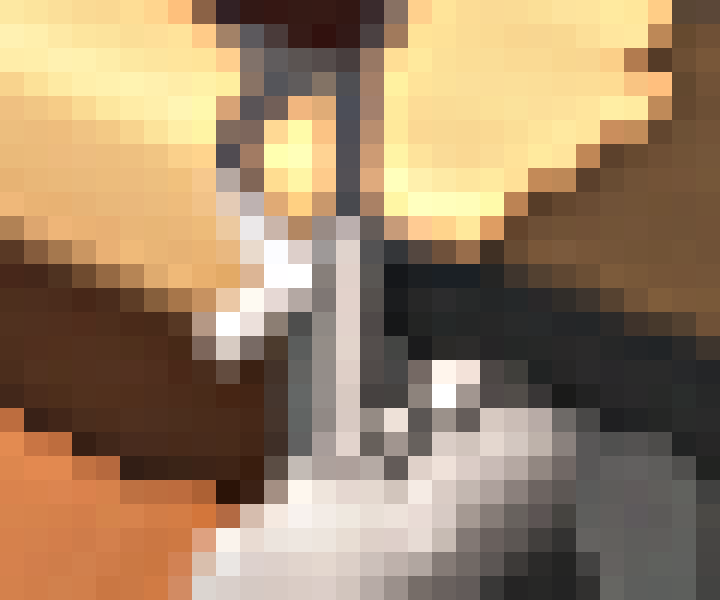

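move_arm(
  motion=[
    [0,0,-2,0,0,0,0],
    [0,0,-4,0,0,0,0],
    [0,0,-5,0,0,0,0],
    [0,0,-6,0,0,0,0],
    [0,0,-6,0,0,0,0],
  ],
)

```text
t: 13.78
ee_pos: [557.1, -66.5, 154.4]
orientation: [-2.446, -1.971, 0.0]
ft_force: [0.7, -1.0, -0.9]
width: 9.9
```

move_arm(
  motion=[
    [0,0,-0.5,0,0,0,0],
    [0,0,-1,0,0,0,0],
    [0,0,-1.5,0,0,0,0],
    [0,0,-1.5,0,0,0,0],
  ],
)

```text
t: 14.12
ee_pos: [557.2, -66.5, 153.1]
orientation: [-2.446, -1.972, 0.0]
ft_force: [-0.1, -0.2, -0.1]
width: 9.8
```

move_arm(
  motion=[
    [0,0,-0.5,0,0,0,0],
    [0,0,-1,0,0,0,0],
    [0,0,-1,0,0,0,0],
  ],
)

```text
t: 14.37
ee_pos: [557.2, -66.5, 152.1]
orientation: [-2.446, -1.972, 0.0]
ft_force: [0.7, -0.3, 0.2]
width: 9.9
```

move_arm(
  motion=[
    [0,0,-0.5,0,0,0,0],
    [0,0,-0.8,0,0,0,0],
    [0,0,-0.8,0,0,0,0],
  ],
)

```text
t: 14.62
ee_pos: [557.2, -66.5, 151.3]
orientation: [-2.446, -1.972, 0.0]
ft_force: [-1.6, -0.4, -1.1]
width: 9.6
```

move_arm(
  motion=[
    [0,0,-0.5,0,0,0,0],
    [0,0,-1,0,0,0,0],
    [0,0,-1,0,0,0,0],
  ],
)

```text
t: 14.87
ee_pos: [557.2, -66.5, 150.3]
orientation: [-2.446, -1.972, 0.0]
ft_force: [-0.1, -0.1, -0.5]
width: 9.8
```

move_arm(
  motion=[
    [0,0,-0.5,0,0,0,0],
    [0,0,-1,0,0,0,0],
    [0,0,-1,0,0,0,0],
  ],
)

```text
t: 15.12
ee_pos: [557.2, -66.5, 149.3]
orientation: [-2.446, -1.972, 0.0]
ft_force: [-0.0, -0.9, -0.7]
width: 10.2
```

move_arm(
  motion=[
    [0,0,-0.7,0,0,0,0],
    [0,0,-1.4,0,0,0,0],
    [0,0,-2,0,0,0,0],
    [0,0,-2,0,0,0,0],
  ],
)

```text
t: 15.45
ee_pos: [557.2, -66.5, 147.2]
orientation: [-2.446, -1.972, 0.0]
ft_force: [0.1, -0.4, -0.6]
width: 10.2
```

move_arm(
  motion=[
    [0,0,-0.7,0,0,0,0],
    [0,0,-1.4,0,0,0,0],
    [0,0,-2.1,0,0,0,0],
    [0,0,-2.8,0,0,0,0],
    [0,0,-3,0,0,0,0],
  ],
)

```text
t: 15.87
ee_pos: [557.2, -66.5, 144.2]
orientation: [-2.446, -1.972, 0.0]
ft_force: [-0.4, -0.7, -0.7]
width: 9.7
```

move_arm(
  motion=[
    [0,0,-0.7,0,0,0,0],
    [0,0,-1.4,0,0,0,0],
    [0,0,-2,0,0,0,0],
    [0,0,-2,0,0,0,0],
  ],
)

```text
t: 16.2
ee_pos: [557.2, -66.5, 142.2]
orientation: [-2.446, -1.972, 0.0]
ft_force: [-0.3, -0.4, -1.4]
width: 9.8
```

move_arm(
  motion=[
    [0,0,-0.7,0,0,0,0],
    [0,0,-1.4,0,0,0,0],
    [0,0,-2.1,0,0,0,0],
    [0,0,-2.8,0,0,0,0],
    [0,0,-3,0,0,0,0],
  ],
)

```text
t: 16.62
ee_pos: [557.8, -66.6, 139.6]
orientation: [2.445, 1.971, 0.001]
ft_force: [1.2, -0.6, 0.6]
width: 9.5
```

move_arm(
  motion=[
    [0,0,-0.7,0,0,0,0],
    [0,0,-1.4,0,0,0,0],
    [0,0,-2,0,0,0,0],
    [0,0,-2,0,0,0,0],
  ],
)

```text
t: 16.95
ee_pos: [558.0, -66.6, 138.0]
orientation: [2.445, 1.971, 0.002]
ft_force: [1.1, -1.6, 5.4]
width: 9.6
```

move_arm(
  motion=[
    [0,0,-0.7,0,0,0,0],
    [0,0,-1.4,0,0,0,0],
    [0,0,-2,0,0,0,0],
    [0,0,-2,0,0,0,0],
  ],
)

```text
t: 17.28
ee_pos: [558.0, -66.6, 136.2]
orientation: [2.445, 1.971, 0.002]
ft_force: [0.7, -1.4, 6.4]
width: 10.0
```

move_arm(
  motion=[
    [0,0,-0.7,0,0,0,0],
    [0,0,-1.4,0,0,0,0],
    [0,0,-2.1,0,0,0,0],
    [0,0,-2.8,0,0,0,0],
    [0,0,-3,0,0,0,0],
  ],
)

```text
t: 17.7
ee_pos: [558.0, -66.6, 133.0]
orientation: [2.445, 1.971, 0.002]
ft_force: [2.0, -0.4, 3.6]
width: 9.7
```

move_arm(
  motion=[
    [0,0,-0.8,0,0,0,0],
    [0,0,-1.6,0,0,0,0],
    [0,0,-2.4,0,0,0,0],
    [0,0,-3.2,0,0,0,0],
    [0,0,-4,0,0,0,0],
  ],
)

```text
t: 18.12
ee_pos: [557.9, -66.6, 128.4]
orientation: [2.445, 1.971, 0.001]
ft_force: [4.2, -1.5, 0.4]
width: 10.2
```

move_arm(
  motion=[
    [0,0,-0.8,0,0,0,0],
    [0,0,-1.6,0,0,0,0],
    [0,0,-2.4,0,0,0,0],
    [0,0,-3.2,0,0,0,0],
    [0,0,-4,0,0,0,0],
  ],
)

```text
t: 18.53
ee_pos: [557.8, -66.6, 124.0]
orientation: [2.445, 1.971, 0.001]
ft_force: [6.3, -1.3, -6.1]
width: 9.4
```

move_arm(
  motion=[
    [0,0,-0.8,0,0,0,0],
    [0,0,-1.6,0,0,0,0],
    [0,0,-2.4,0,0,0,0],
    [0,0,-3.2,0,0,0,0],
    [0,0,-4,0,0,0,0],
  ],
)

```text
t: 18.95
ee_pos: [557.6, -66.5, 119.6]
orientation: [2.446, 1.971, 0.001]
ft_force: [6.6, -1.4, -6.4]
width: 10.0
```

move_arm(
  motion=[
    [0,0,-0.8,0,0,0,0],
    [0,0,-1.6,0,0,0,0],
    [0,0,-2.4,0,0,0,0],
    [0,0,-3,0,0,0,0],
    [0,0,-3,0,0,0,0],
  ],
)

```text
t: 19.37
ee_pos: [556.3, -66.3, 116.7]
orientation: [-2.444, -1.971, 0.002]
ft_force: [2.9, -0.1, -2.9]
width: 10.0
```

move_arm(
  motion=[
    [0,0,-0.7,0,0,0,0],
    [0,0,-1.4,0,0,0,0],
    [0,0,-2,0,0,0,0],
    [0,0,-2,0,0,0,0],
  ],
)

```text
t: 19.7
ee_pos: [556.9, -66.4, 115.3]
orientation: [-2.445, -1.971, 0.001]
ft_force: [0.9, -0.2, -0.3]
width: 10.2
```

move_arm(
  motion=[
    [0,0,-0.6,0,0,0,0],
    [0,0,-1.2,0,0,0,0],
    [0,0,-1.2,0,0,0,0],
  ],
)

```text
t: 19.95
ee_pos: [557.5, -66.5, 114.3]
orientation: [2.445, 1.972, 0.001]
ft_force: [0.6, -0.6, 0.2]
width: 10.0
```

```bash
python3 look2.py k; python3 -c "
from h import *
o=get_obs();print(o['ee_pos'],o['ft_force'],o['t'])"; python3 crop.py c7 k_side,235,160,50 k_top,230,160,60
```

```text
[557.38997069 -66.49112551 114.26127271] [ 0.48948543 -0.06717585 -0.05482832] 20.05
```

View pics/c7.png

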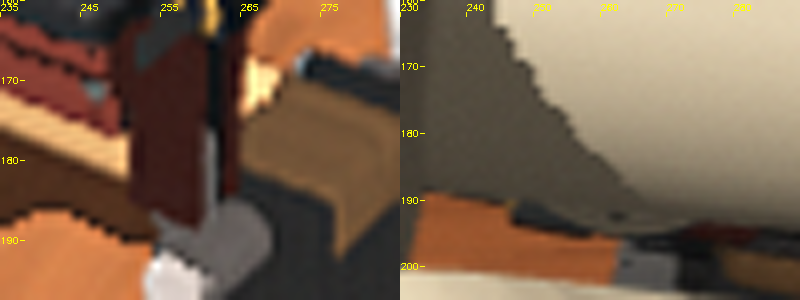

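move_arm(
  motion=[
    [0,0,0,0,0,0,18],
    [0,0,0,0,0,0,18],
    [0,0,0,0,0,0,18],
    [0,0,0,0,0,0,18],
  ],
)

```text
t: 20.38
ee_pos: [557.1, -66.5, 114.1]
orientation: [-2.446, -1.972, 0.0]
ft_force: [0.1, -0.5, 0.2]
width: 18.3
```

move_arm(
  motion=[
    [0,0,4,0,0,0,18],
    [0,0,12,0,0,0,18],
    [0,0,30,0,0,0,18],
    [0,0,60,0,0,0,18],
    [0,0,95,0,0,0,18],
  ],
)

```text
t: 20.8
ee_pos: [556.0, -66.3, 209.4]
orientation: [-2.444, -1.97, 0.004]
ft_force: [0.9, 0.1, 0.4]
width: 17.9
```

move_arm(
  motion=[
    [-5,40,10,0,0,0,18],
    [-10,80,20,0,0,0,18],
    [-15,120,20,0,0,0,18],
    [-20,160,20,0,0,0,18],
    [-25,200,20,0,0,0,18],
  ],
)

```text
t: 21.22
ee_pos: [532.0, 135.2, 230.6]
orientation: [2.446, 1.971, 0.003]
ft_force: [1.1, -0.6, -0.6]
width: 18.0
```

```bash
python3 look2.py l; python3 crop.py c8 l_side,235,160,50 l_top,240,160,60
```

```text
(no output)
```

View pics/c8.png

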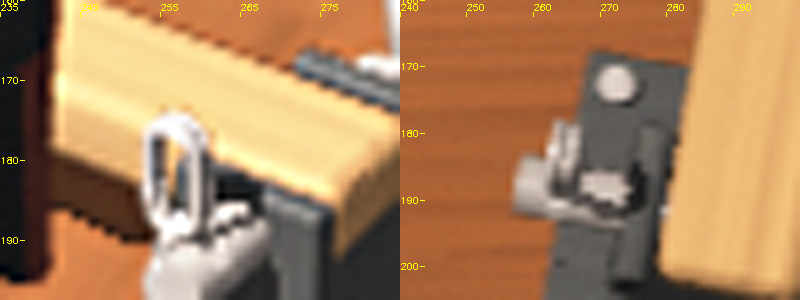

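Run:
```python
from h import *
a=get_image("side");print(proj(a,(556,-66,145)),proj(a,(556,-66,152)))
o=get_obs();print(o["ft_force"],o["t"]);print(close_job())
```

```text
[258.45817042 174.25771741] [258.48552801 171.84259472]
[-0.07364139 -1.0260333  -0.38195504] 21.3667
the job is handed in; nothing more can be done
None
```

The pin is pushed home and the cotter is seated through its cross hole. I released it and handed the job in at about 21 s of the 72 s allowed. No verdict was reported.

- **Pin:** I pushed the head home with closed fingers. The push took about 6 N until the stop, where it rose to about 14 N. The pictures then showed the head on the cheek and the cross hole outside the far cheek. I did not measure the pin's position again after fitting the cotter.
- **Cotter:** I took it from the rack by its loop, and the leg went into the hole at the first try. The bow pushed back with up to about 6.4 N, then pulled the cotter down as it snapped over. At the end of the push the force was about zero.
- **Last checks:** The final pictures show the cotter upright on the pin with the gripper clear. The loop top appears at about row 174.5 in the side picture. A cotter whose tip is 28 mm below the pin axis should show it at row 174.3.
- **Disagreements:** The two cameras differed by about 4 mm on where the hole lies along the pin. The position where the pin reached its stop was also about 4 mm off my estimate from the pictures. Feeling with the leg settled the hole's position.
- **Not checked at the end:** I did not measure the jar, the small spool or the hammer again; the arm showed no unexpected contact forces.

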